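# Set the depth drive and fire the eyelet press

## Robot

A 6-joint arm with a two-finger parallel gripper is mounted at the origin on the work surface. World frame = base frame: x ahead of the robot, y to its left, z up, the work surface at z = 0. Lengths are in mm, angles in rad, forces in N, time in s.
With the tool pointing down it reaches from about 350 to 850 mm from the base axis. Payload 8.1 kg.
Tool frame: the origin (TCP) lies at the very end of the fingers, on their centre line; the grasp point (between the pads) lies 19 mm behind it; z points along the fingers, y is the line along which they close (so a half turn about z gives the same grasp; the last joint's range is limited). The gripper opens to 85 mm and grips with 20 to 120 N. Pads are 22 mm wide; open, the fingers measure 114 mm over their backs; the gripper's body (76 mm by 85 mm) begins 54 mm behind the grasp point. The pads swing forward as they close: fully open they stand 13 mm farther back than shut.
Start: joints at [-1.283, 0.13, 1.488, -0, 1.523, -0.085], TCP at [218.555, -558.784, 231.292] pointing down, gripper open.
Joint ranges: [-2.96, 2.96], [-0.89, 2.26], [0.02, 2.5], [-1.34, 4.48], [0, 2.73], [-2.66, 2.66]. Speed limits (rad/s): [2.39, 2.39, 2.79, 3.14, 3.14, 3.14].

## Interface

Orientations are given as a rotation vector (axis times angle).
In Python, from plant import * gives the robot as it stands. The module is installed in compiled form; this text tells all that it offers.
- The arm moves only by the shell command python3 -m jog 'ROWS' [FORCE]. ROWS is text: rows parted by semicolons, each of 5 numbers parted by spaces: the shift along the tool's x, y, z in m, then the turn about the tool's z in rad, then the finger opening in m, from 0 to 0.0854. In form: dx dy dz spin gripper; .... A call has 1 to 5 rows; each row shifts and turns the commanded pose from where the row before left it, along the tool's axes as they then stand; what a row does not reach is not made up. A row lasts 1/8 s, in which the tool goes at most 62.5 mm and 10.7 degrees, less where a joint would pass 70% of its speed; a pose out of reach is approached as far as the arm can. A call with a gripper value outside its range is refused whole. The fingers move at their own pace and stop on an object; FORCE is the grip in N (left out, the last holds). Time passes only in rows, so rows that do not move let the fingers close. It gives the time, the measured TCP pose, the force, the opening and the grip force at its end, in the units of the state.
- get_state(): the state, without advancing time (a new reading comes with each control period).
- read_camera(name): name is "scene" or "top"; returns a dict with "pixels" (384x512x3 uint8, red, green, blue), "fx", "fy", "cx", "cy" (pixels), "pose" (4x4, takes a point from camera to world coordinates). Camera axes: x right, y up, looking along -z (the intrinsics and any distortion apply to the point x, -y, -z); pixel columns grow to the right and rows downward; lengths in mm; the calibration is good to about 2 mm. A picture is of the moment at which its call begins. There is no depth.
- close_job(): hands the job in; it is judged then, once.
The state is a dict: "t": time; "q": joint angles; "joint_vel": joint speeds; "tau": joint torques, N m; "tcp_pos": TCP position; "ee_rot": TCP orientation; "wrist_force": force on the tool from outside, world axes, zero at the start; "ft_torque": the same for the moment, N m; "gripper_width": finger opening in mm; "gripper_force": force on a finger pad.
Only numpy, scipy, OpenCV 4.12 (cv2) and the standard library are available. Lean on these libraries where they do the work, as an engineer would, in place of code of your own. Each camera call takes 0.05 s, during which the arm holds its last target. There are 200 camera calls.

## Task

To ready the eyelet press, first move the aluminium pressing block that crowds the back of the upright grip out of the way, leaving it standing on bare table or mat at least 12 cm from the grip; then turn the large outer (coarse) knob until its white line points at the steel index tab, and after that the small inner (fine) knob until its dark line points at the tab too. Only then squeeze the trigger fully home, one finger on the trigger and the other on the rubber pad at the back of the grip, hold it for at least a second, and let it spring all the way out. Leave both knobs set, and do not shift or knock over the jar, cup and brush.

Things in the scene. Friction and masses are not known exactly. Their poses are not given: they have to be found in the camera images.
- dial: Depth drive, fixed to the table: grey base plate 100 x 100 x 14 mm with an aluminium disc (radius 46, top at z 18 mm) and two coaxial upright knobs. Origin on the knobs' axis at table height; z up.
- tab: Steel index tab at the rim of the depth drive's disc, fixed. Its origin is on the knobs' axis at table height; its x axis points level from the axis out to the tab, which reaches from radius 32 to 58 mm and no higher than 21 mm. This is the direction both knob lines must point.
- coarse (a joint): Angle of the outer knob, positive anticlockwise seen from above, range -2.4 to 2.4 rad. Black fluted cylinder, radius 27 mm (28 over the flutes), from 22 to 54 mm above the table. Friction about 0.18 N m; it stays where it is left and carries the inner knob round with it. At most about 1.5 rad from the tab at the start.
- fine (a joint): Angle of the inner knob relative to the outer one, positive anticlockwise from above, range -2.4 to 2.4 rad; at 0 its line is parallel to the outer knob's line. Aluminium cylinder, radius 11 mm, from 57 to 88 mm above the table, on a thin skirt (radius 15 mm, top at 57 mm). Friction about 0.03 N m; turning it does not turn the outer knob.
- coarse_mark (a point): White line on the top face of the outer knob, at radius 21.5 mm, 54 mm above the table; the point's x axis points level outward from the knobs' axis along the line.
- fine_mark (a point): Dark line on the top of the inner knob, from its axis to its rim; point at radius 10 mm, 88 mm above the table; x axis points level outward along the line.
- grip: Upright pistol grip of black plastic, fixed: base plate 85 x 85 x 16 mm reaching from x -70 to +15 mm, post 30 mm wide (along y), top at 92 mm above the table, free from above; a block up to 40 mm high under the trigger reaches to x -25 mm. Origin at table height under the post; the trigger is on its -x side. Post surface facing the trigger at x -13 mm.
- backstrap: Rubber pad on the back (+x side) of the grip, 26 mm wide, from 27 to 87 mm above the table; its outer face is 13 mm from the grip's origin along the grip's +x. Axes parallel to the grip's.
- trigger (a joint): Trigger: steel lever 18 mm wide hinged at its lower end on the -x side of the grip (hinge 18 mm out and 38 mm up), its free end up and leaning away from the post. 0 = sprung out, 0.30 rad = fully squeezed. The spring gives about 3 N at the tip at first and 7 N fully squeezed. Out, grip and trigger together are 50 mm thick at the trigger's free end; squeezed, about 38 mm. The press's ram goes down with it.
- trigger_tip (a point): Middle of the trigger's rounded upper, free end (radius 6 mm): when out, 31 mm from the grip's origin along -x and 78 mm above the table; moves about 12 mm towards the post when squeezed.
- press: Grey eyelet press with a cover board in it, fixed, 220 to 240 mm tall, base 130 (x) x 100 mm, arm towards -x, a level card 90 x 160 mm, 43 mm above the table, sticks out on its -x side to 87 mm from the origin. Origin under its centre. Only an obstacle: not to be handled.
- jar: Closed glass jar, radius 28 mm, 85 mm tall, loose, near the depth drive; origin under its centre. Leave alone.
- cup: Open white cup, rim radius 31 mm, 75 mm tall, loose, near the grip; origin under its centre. Leave alone.
- block: Plain aluminium pressing block 50 x 50 x 95 mm (95 upright), 0.5 to 0.8 kg, loose, standing close behind the grip's back pad (gap of 8 to 20 mm, too narrow for a finger), sides nearly square to the grip; grasp it by the two sides that look along the grip's y. Origin under its centre. To be moved away first.
- brush: Glue brush 150 mm long, lying loose along its x axis, between the drive and the grip. Leave alone.
There are look-alikes about, which are no part of the job. What is shaped like the block but blue or pink is not meant. Leave any blue look-alike of the grip alone.

How it is judged:
By the outcome, as a careful person would: the job done as asked, in the order asked, and still so for the second after the job is handed in, with the robot touching nothing.
It also fails if it takes over 72 s, if anything falls off the work surface, if the arm or the gripper's body presses on something with over 40 N, if the wrist force passes 120 N, or if a joint passes its speed limit or range.

## Working session

There is one attempt and no reset: what is moved stays moved. The work goes in short steps, Python scripts to look and compute and a shell command to move; the robot and the scene stay as the last step left them, time stands still between calls to the robot, and variables do not carry over. Pictures are saved under pics/ and viewed, at most 10 in all, crops included, and the job is handed in when it is done.

```bash
mkdir -p pics; cat > h.py <<'E'
from plant import *
import numpy as np, cv2
def snap(name,fn=None):
    c=read_camera(name); np.savez(f'{name}.npz',**{k:np.array(v) for k,v in c.items() if not isinstance(v,str)})
    if fn: cv2.imwrite(f'pics/{fn}.png',c['pixels'][:,:,::-1])
    return c
def load(name): return dict(np.load(f'{name}.npz'))
def ray(c,u,v):
    P=np.array(c['pose']); d=np.array([(u-c['cx'])/c['fx'],-(v-c['cy'])/c['fy'],-1.])
    return P[:3,3],P[:3,:3]@d
def onz(c,u,v,z):
    o,d=ray(c,u,v); return o+d*(z-o[2])/d[2]
def proj(c,p):
    P=np.array(c['pose']); q=P[:3,:3].T@(np.array(p,float)-P[:3,3])
    return np.array([c['cx']+c['fx']*q[0]/-q[2], c['cy']+c['fy']*-q[1]/-q[2]])
def tri(c1,p1,c2,p2):
    o1,d1=ray(c1,*p1);o2,d2=ray(c2,*p2)
    s=np.linalg.lstsq(np.c_[d1,-d2],o2-o1,rcond=None)[0]
    a=o1+s[0]*d1;b=o2+s[1]*d2
    return (a+b)/2,np.linalg.norm(a-b)
E
python3 - <<'E'
from h import *
ims=[]
for n in('scene','top'):
    c=snap(n,n+'0'); print(n,[k for k in c],c['fx'],c['fy'],c['cx'],c['cy'],np.round(c['pose'],3).tolist())
s=get_state();print(s)
E
```

```text
scene ['pixels', 'fx', 'fy', 'cx', 'cy', 'pose'] 372.8229474402878 372.8229474402878 259.35301361744854 188.2899267167893 [[-0.063, -0.697, 0.714, 1261.165], [0.998, -0.053, 0.037, -4.969], [0.012, 0.715, 0.699, 782.657], [0.0, 0.0, 0.0, 1.0]]
top ['pixels', 'fx', 'fy', 'cx', 'cy', 'pose'] 366.0113846136527 366.0113846136527 259.69089727628125 190.37910934868486 [[0.013, 0.99, -0.141, 423.647], [-1.0, 0.015, 0.012, -48.917], [0.014, 0.141, 0.99, 1028.543], [0.0, 0.0, 0.0, 1.0]]
{'t': 0.1, 'q': array([-1.28342035e+00,  1.31088291e-01,  1.48919390e+00,  6.35800888e-06,
        1.52302459e+00, -8.53890127e-02]), 'joint_vel': array([-1.04668176e-03, -1.69372333e-03, -1.25824465e-03, -1.94293369e-04,
        6.61516046e-05, -1.54896887e-03]), 'tau': array([ 1.06098661e-06, -5.70952427e+01, -5.01941872e+01, -1.93915671e-04,
        8.03346746e-03,  6.42308623e-05]), 'tcp_pos': array([ 218.39832645, -558.28918022,  230.33485   ]), 'ee_rot': array([-3.08550702e+00, -5.81837040e-01,  2.61400678e-04]), 'wrist_force': array([ 0.523684  , -0.34154585, -0.42121655]), 'ft_torque': array([-0.02202154, -0.03245704,  0.01129111]), 'gripper_force': 0.0, 'gripper_width': 85.17409745756252}
```

View pics/scene0.png

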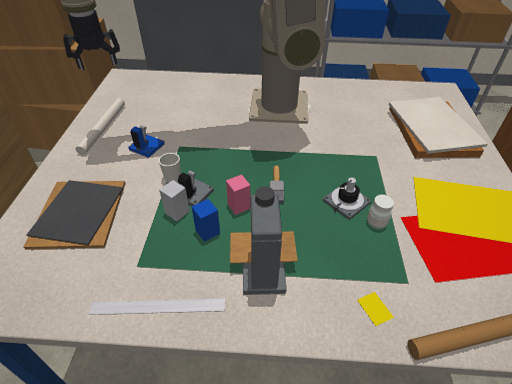

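View pics/top0.png

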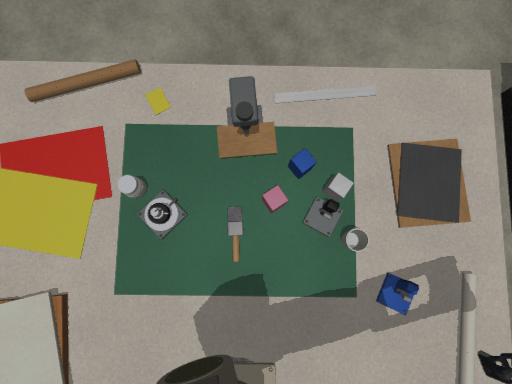

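The scene view shows the aluminium block at (174,200), the black grip at (190,185), the cup at (170,168), the blue block at (206,219), the pink block at (238,194), the blue grip at (146,141), the drive at (348,195) and the jar at (380,211).
In the top view the aluminium block is at (340,186), the grip at (325,214), the drive at (160,213) and the cup at (355,239).
Possible mix-ups in the top view are the blue block (303,163), the pink block (275,198) and the blue grip (399,292). By the description I choose the grey block (340,186) and the black grip (325,214). I'll check both in a close crop.

```bash
python3 - <<'E'
from h import *
a=load('top');b=load('scene')
def cr(c,x,y,w,h):return cv2.resize(c['pixels'][y:y+h,x:x+w],(400,300),interpolation=cv2.INTER_CUBIC)
m=np.vstack([np.hstack([cr(a,290,160,92,100*69//100*1),cr(a,115,168,92,69)]),np.hstack([cr(b,150,150,80,60*1+20),cr(b,315,165,80,60)])])
print(m.shape);cv2.imwrite('pics/c0.png',m[:,:,::-1])
E
```

```text
(600, 800, 3)
```

View pics/c0.png

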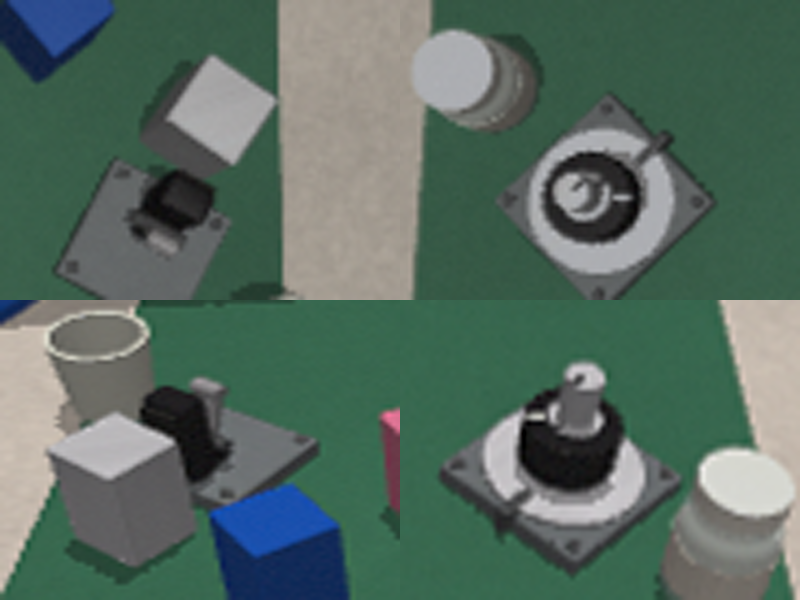

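The crop confirms the grey block behind the black grip. On the drive, the white line points right in the top image and the tab is at the upper right. Next I'll measure both.

```bash
cat > m.py <<'E'
from h import *
K=8
def up(c,x,y,w,h):
    return cv2.resize(c['pixels'][y:y+h,x:x+w],None,fx=K,fy=K,interpolation=cv2.INTER_CUBIC)
def pts(p,x,y): return (np.asarray(p,float)+.5)/K-.5+[x,y]
def biggest(m):
    cs,_=cv2.findContours(m.astype(np.uint8),cv2.RETR_EXTERNAL,cv2.CHAIN_APPROX_NONE); return max(cs,key=cv2.contourArea)[:,0]
E
python3 - <<'E'
from m import *
a=load('top')
# block top
x,y,w,h=318,165,40,36
r=up(a,x,y,w,h); g=cv2.cvtColor(r,cv2.COLOR_RGB2GRAY).astype(int); sat=r.max(2).astype(int)-r.min(2)
m=(g>150)&(sat<25)
# exclude table strip: pixel col>355
m[:,int((353.5-x)*K):]=0
ct=pts(biggest(m),x,y); 
W=np.array([onz(a,u,v,95)[:2] for u,v in ct]); R=cv2.minAreaRect(W.astype(np.float32)); print('block top',R, cv2.boxPoints(R).round(1).tolist())
# grip plate: grey
x,y,w,h=298,190,50,52
r=up(a,x,y,w,h);g=cv2.cvtColor(r,cv2.COLOR_RGB2GRAY).astype(int); sat=r.max(2).astype(int)-r.min(2)
m=(g>75)&(sat<22)&(g<150); ct=pts(biggest(m),x,y);W=np.array([onz(a,u,v,16)[:2] for u,v in ct]);R=cv2.minAreaRect(W.astype(np.float32));print('grip plate',R,cv2.boxPoints(R).round(1).tolist())
# drive
x,y,w,h=135,188,52,52
r=up(a,x,y,w,h);g=cv2.cvtColor(r,cv2.COLOR_RGB2GRAY).astype(int); sat=r.max(2).astype(int)-r.min(2)
m=(sat<22)&(g>60); ct=pts(biggest(cv2.morphologyEx(m.astype(np.uint8),cv2.MORPH_OPEN,np.ones((45,45)))),x,y);W=np.array([onz(a,u,v,14)[:2] for u,v in ct]);R=cv2.minAreaRect(W.astype(np.float32));print('drive plate',R)
m=(g>150)&(sat<25); ct=pts(cv2.convexHull(biggest(m))[:,0],x,y);W=np.array([onz(a,u,v,18)[:2] for u,v in ct]);print('disc',cv2.fitEllipse(W.astype(np.float32)))
m=g<60; b=biggest(m); ct=pts(cv2.convexHull(b)[:,0],x,y);W=np.array([onz(a,u,v,54)[:2] for u,v in ct]);print('coarse',cv2.minEnclosingCircle(W.astype(np.float32)))
cv2.imwrite('pics/d1.png',cv2.resize(r,(800,600*1))[:,:,::-1])
E
```

```text
block top ((574.3887939453125, -269.98236083984375), (46.4588737487793, 46.65095901489258), 55.47121810913086) [[542.0, -275.8999938964844], [580.4000244140625, -302.29998779296875], [606.7999877929688, -264.1000061035156], [568.2999877929688, -237.60000610351562]]
grip plate ((498.075927734375, -237.68414306640625), (84.77242279052734, 85.38899993896484), 61.99053955078125) [[440.5, -255.10000610351562], [515.9000244140625, -295.20001220703125], [555.7000122070312, -220.3000030517578], [480.29998779296875, -180.1999969482422]]
drive plate ((498.7673645019531, 209.0994110107422), (100.86456298828125, 101.44377136230469), 44.21636962890625)
disc ((498.2671813964844, 210.0388641357422), (90.46504211425781, 90.64265441894531), 114.90322875976562)
coarse ((497.3998718261719, 206.17933654785156), 29.60232925415039)
```

View pics/d1.png

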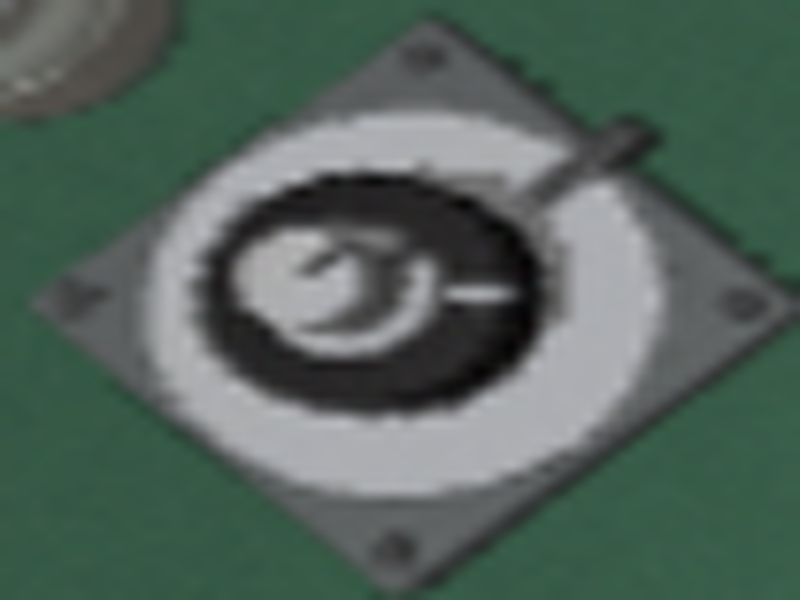

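The close view shows the tab from (169,205.3) to (176.4,198.9) and the white line centred at (165.8,212.9). The fine knob's top is around (154.5,211) and its dark line points up and to the right. Now the angles and two-view heights.

```bash
python3 - <<'E'
from m import *
a=load('top');b=load('scene')
q=lambda X,Y:(135+X/15.38-.5,188+Y/11.54-.5)
ax=np.array([498.5,209.5])
ang=lambda p:np.degrees(np.arctan2(*(p[:2]-ax)[::-1]))
for n,X,Y,z in[('tabout',645,132,20),('tabin',530,205,20),('c_in',445,293,54),('c_out',517,293,54),('f_c',303,275,88),('f_o',345,250,88)]:
    p=onz(a,*q(X,Y),z);print(n,p.round(1),ang(p).round(1),np.hypot(*(p[:2]-ax)).round(1))
# scene crop c0: lower left (150,150,80x80->400x300), lower right (315,165,80x60 ->400x300)
L=lambda X,Y:(150+X/5-.5,150+(Y-300)/3.75-.5); Rr=lambda X,Y:(315+(X-400)/5-.5,165+(Y-300)/5-.5)
A=lambda X,Y:(290+X/4.348-.5,160+Y/4.348-.5)
ft=tri(a,q(303,275),b,Rr(585,375));print('fine top',ft)
for n,P,Q in[('blk1',(212,55),(118,478)),('blk right',(277,101),(50,450)),('blk3',(232,166),(115,413)),('blk4',(168,122),(182,440))]:
    print(n,tri(a,A(*P),b,L(*Q)))
for P in[(212,55),(277,101),(232,166),(168,122)]: print(onz(a,*A(*P),95).round(1))
print('coarse mark scene',onz(b,*Rr(537,416),54),ang(onz(b,*Rr(537,416),54)))
print('tab scene',onz(b,*Rr(505,520),20),ang(onz(b,*Rr(505,520),20)))
print('grip post/trigger: top', onz(a,*A(188,188),92), 'tip',onz(a,*A(160,236),80))
print('cup top',onz(a,354.5,239,75),'jar',onz(a,127.5,184,85),'pink',onz(a,275,196,95),'blue',onz(a,301,161,95))
E
```

```text
tabout [539.7 168.5  20. ] -44.9 58.1
tabin [521.8 188.3  20. ] -42.3 31.5
c_in [498. 194.  54.] -91.9 15.6
c_out [498.2 181.6  54. ] -90.7 27.9
f_c [499.1 209.3  88. ] -22.4 0.6
f_o [504.7 202.6  88. ] -48.0 9.3
fine top (array([498.99342847, 208.66779104,  88.66745032]), np.float64(0.8024264716793681))
blk1 (array([ 606.98009345, -262.22768382,   94.52546674]), np.float64(4.375858669328778))
blk right (array([ 580.36199821, -303.12063878,   91.92380044]), np.float64(0.907848055695685))
blk3 (array([ 540.92111376, -276.45721814,   92.33160843]), np.float64(1.4585973985852276))
blk4 (array([ 566.39495341, -236.53936272,   93.19697213]), np.float64(2.386272282950122))
[ 607.2 -264.3   95. ]
[ 579.9 -302.8   95. ]
[ 540.5 -275.1   95. ]
[ 566.3 -237.4   95. ]
coarse mark scene [497.26540441 188.03550823  54.        ] -93.29191413929198
tab scene [546.67012397 171.33893267  20.        ] -38.38677320165848
grip post/trigger: top [ 527.31904691 -249.3488849    92.        ] tip [ 499.53574782 -234.67501201   80.        ]
cup top [ 435.48477847 -308.10621542   75.        ] jar [569.41032999 282.92309413  85.        ] pink [ 542.29370865 -100.02923703   95.        ] blue [ 635.35723826 -167.30924618   95.        ]
```

```bash
cat > go.py <<'E'
# go.py x y z T : spin then tool-frame shift (m) needed
import sys; from plant import *; import numpy as np
from scipy.spatial.transform import Rotation as Ro
x,y,z,T=map(float,sys.argv[1:]); s=get_state(); R=Ro.from_rotvec(s['ee_rot']).as_matrix()
cur=np.degrees(np.arctan2(R[1,1],R[0,1])); sp=-np.radians((T-cur+180)%360-180)
t=np.radians(T); d=np.array([x,y,z])-s['tcp_pos']
print('t',round(s['t'],2),'tcp',s['tcp_pos'].round(1),'T',cur.round(1),'tilt z',R[2,2].round(4),'q6',s['q'][5].round(2),'F',s['wrist_force'].round(1),'w',round(s['gripper_width'],1),'gf',round(s['gripper_force'],1))
print('spin',sp.round(3),'shift',np.round([d[0]*-np.sin(t)+d[1]*np.cos(t),d[0]*np.cos(t)+d[1]*np.sin(t),-d[2]],1),'mm')
E
python3 -m jog '0 0 0 0.163 0.085; 0 0 0 0.163 0.085; 0 0 0 0.163 0.085; 0 0 0 0.163 0.085; 0 0 0 0.163 0.085' 60
python3 -m jog '0 0 0 0.163 0.085; 0.0145 -0.0488 0 0 0.085; 0.0145 -0.0488 0 0 0.085; 0.0145 -0.0488 0 0 0.085; 0.0145 -0.0488 0 0 0.085'
python3 -m jog '0.0145 -0.0488 0 0 0.085; 0.0145 -0.0488 0 0 0.085; 0.0145 -0.0488 0 0 0.085; 0.0145 -0.0488 0 0 0.085; 0 0 0 0 0.085'
python3 go.py 574 -270 50 -124.5
```

```text
t: 0.72
tcp_pos: [218.4, -558.5, 230.6]
ee_rot: [-3.062, 0.697, 0.001]
wrist_force: [-0.1, -0.4, -0.1]
gripper_width: 85.1
gripper_force: 0.0
t: 1.35
tcp_pos: [378.2, -429.9, 230.8]
ee_rot: [-2.998, 0.937, 0.001]
wrist_force: [0.1, -1.0, 0.1]
gripper_width: 85.1
gripper_force: 0.0
t: 1.98
tcp_pos: [538.2, -300.7, 230.5]
ee_rot: [-3.0, 0.929, 0.001]
wrist_force: [-0.2, -0.1, 0.2]
gripper_width: 84.7
gripper_force: 0.0
t 1.98 tcp [ 538.2 -300.7  230.5] T -124.4 tilt z -1.0 q6 1.58 F [-0.2 -0.1  0.2] w 84.7 gf 0.0
spin 0.001 shift [ 12.2 -45.6 180.5] mm
```

```bash

python3 -m jog '0.012 -0.0456 0 0 0.085; 0 0 0.045 0 0.085; 0 0 0.025 0 0.085; 0 0 0 0 0.085' >/dev/null
python3 go.py 574 -270 45 -124.5
python3 - <<'E'
from h import *
c=snap('top');d=snap('scene')
m=np.hstack([cv2.resize(c['pixels'][150:250,280:380],(400,400)),cv2.resize(d['pixels'][110:240,120:250],(400,400))])
cv2.imwrite('pics/g1.png',m[:,:,::-1])
E
```

```text
t 2.48 tcp [ 569.5 -272.6  157.9] T -124.7 tilt z -1.0 q6 1.65 F [ 0.1  0.6 -1.2] w 85.4 gf 0.0
spin -0.004 shift [  2.3  -4.7 112.9] mm
```

View pics/g1.png

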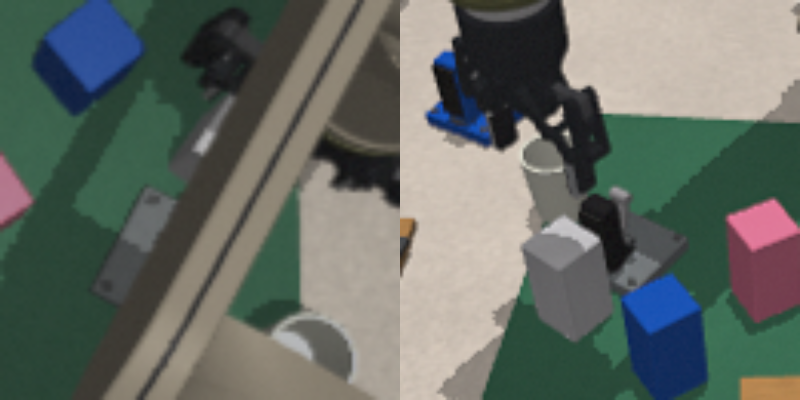

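The gripper is centred over the grey block with the fingers on the two correct sides (scene crop at about (560,160)). I'll descend and grip.

```bash

python3 -m jog '0.002 -0.0047 0.04 0 0.085; 0 0 0.04 0 0.085; 0 0 0.033 0 0.085; 0 0 0 0 0.085'
python3 -m jog '0 0 0 0 0.045; 0 0 0 0 0.045; 0 0 0 0 0.045; 0 0 0 0 0.045; 0 0 0 0 0.045' 60
python3 go.py 700 -300 65 -124.5
```

```text
t: 3.08
tcp_pos: [574.8, -270.0, 46.9]
ee_rot: [-2.998, 0.937, 0.006]
wrist_force: [-0.0, -0.1, -0.1]
gripper_width: 85.0
gripper_force: 0.0
t: 3.7
tcp_pos: [577.9, -271.5, 51.4]
ee_rot: [2.998, -0.936, 0.007]
wrist_force: [-1.6, -0.4, 7.7]
gripper_width: 49.4
gripper_force: 62.5
t 3.7 tcp [ 577.9 -271.5   51.4] T -124.7 tilt z -1.0 q6 1.66 F [-1.6 -0.4  7.7] w 49.4 gf 62.5
spin -0.003 shift [116.7 -45.7 -13.6] mm
```

```bash

python3 -m jog '0 0 -0.012 0 0.045; 0 0 -0.013 0 0.045; 0 0 0 0 0.045'
python3 -m jog '0.022 -0.009 0 0 0.045; 0.035 -0.014 0 0 0.045; 0.035 -0.014 0 0 0.045; 0.025 -0.009 0 0 0.045; 0 0 0 0 0.045'
python3 go.py 700 -300 51 -124.5
```

```text
t: 4.08
tcp_pos: [577.3, -270.9, 75.4]
ee_rot: [2.998, -0.936, 0.005]
wrist_force: [-0.1, 0.7, -5.1]
gripper_width: 49.5
gripper_force: 63.3
t: 4.7
tcp_pos: [699.4, -298.9, 71.9]
ee_rot: [-2.999, 0.935, 0.001]
wrist_force: [0.3, -0.3, -4.5]
gripper_width: 49.5
gripper_force: 63.6
t 4.7 tcp [ 699.4 -298.9   71.9] T -124.6 tilt z -1.0 q6 1.7 F [ 0.3 -0.3 -4.5] w 49.5 gf 63.6
spin -0.003 shift [ 1.1  0.6 20.9] mm
```

```bash

python3 -m jog '0 0 0.009 0 0.045; 0 0 0.008 0 0.045; 0 0 0.0 0 0.045'
python3 -m jog '0 0 0.0025 0 0.045; 0 0 0 0 0.045'
python3 go.py 700 -300 51 -124.5
```

```text
t: 5.08
tcp_pos: [697.0, -298.5, 54.4]
ee_rot: [-2.998, 0.936, 0.005]
wrist_force: [0.7, 0.0, -5.3]
gripper_width: 49.2
gripper_force: 63.5
t: 5.32
tcp_pos: [698.6, -299.1, 54.0]
ee_rot: [2.999, -0.936, 0.0]
wrist_force: [-0.4, -0.2, -4.4]
gripper_width: 49.3
gripper_force: 63.5
t 5.33 tcp [ 698.6 -299.1   54. ] T -124.7 tilt z -1.0 q6 1.7 F [-0.4 -0.2 -4.4] w 49.3 gf 63.5
spin -0.003 shift [ 1.7 -0.1  3. ] mm
```

```bash

python3 -m jog '0 0 0.0015 0 0.045; 0 0 0 0 0.045; 0 0 0.001 0 0.045; 0 0 0 0 0.045'
python3 -m jog '0 0 0.001 0 0.045; 0 0 0 0 0.045'
```

```text
t: 5.82
tcp_pos: [698.8, -299.2, 51.6]
ee_rot: [2.999, -0.936, 0.001]
wrist_force: [-0.9, 0.9, -3.7]
gripper_width: 49.7
gripper_force: 63.5
t: 6.08
tcp_pos: [698.9, -299.2, 51.6]
ee_rot: [2.999, -0.936, 0.001]
wrist_force: [-4.6, 1.9, 6.1]
gripper_width: 49.4
gripper_force: 64.5
```

```bash

python3 -m jog '0 0 0 0 0.085; 0 0 0 0 0.085; 0 0 -0.02 0 0.085; 0 0 -0.05 0 0.085; 0 0 -0.06 0 0.085'
python3 -m jog '0 0 -0.03 -0.174 0.085; 0 0 0 -0.174 0.085; 0 0 0 -0.174 0.085; 0 0 0 -0.174 0.085; 0 0 0 -0.174 0.085' >/dev/null
python3 -m jog '0 0 0 -0.174 0.085; 0 0 0 -0.174 0.085; 0 0 0 -0.174 0.085; 0 0 0 -0.174 0.085; 0 0 0 -0.174 0.085'
python3 go.py 500 -250 210 -25; python3 go.py 498.7 209.3 200 -25
```

```text
t: 6.7
tcp_pos: [698.0, -298.8, 181.6]
ee_rot: [-2.999, 0.936, 0.002]
wrist_force: [1.0, -0.5, -0.0]
gripper_width: 85.2
gripper_force: 0.0
t: 7.95
tcp_pos: [698.9, -299.2, 212.3]
ee_rot: [2.643, 1.695, 0.002]
wrist_force: [-0.0, 0.3, -0.6]
gripper_width: 84.9
gripper_force: 0.0
t 7.95 tcp [ 698.9 -299.2  212.3] T -24.7 tilt z -1.0 q6 -0.04 F [-0.   0.3 -0.6] w 84.9 gf 0.0
spin 0.006 shift [ -39.5 -201.1    2.3] mm
t 7.95 tcp [ 698.9 -299.2  212.3] T -24.7 tilt z -1.0 q6 -0.04 F [-0.   0.3 -0.6] w 84.9 gf 0.0
spin 0.006 shift [ 376.2 -396.4   12.3] mm
```

```bash

python3 -m jog '-0.008 -0.040 0 0 0.085; -0.008 -0.040 0 0 0.085; -0.008 -0.040 0 0 0.085; -0.008 -0.040 0 0 0.085; -0.008 -0.041 0 0 0.085' >/dev/null
python3 -m jog '0.0416 -0.0195 0 0 0.085; 0.0416 -0.0195 0 0 0.085; 0.0416 -0.0195 0 0 0.085; 0.0416 -0.0195 0 0 0.085; 0.0416 -0.0195 0 0 0.085' >/dev/null
python3 -m jog '0.0416 -0.0195 0 0 0.085; 0.0416 -0.0195 0 0 0.085; 0.0416 -0.0195 0 0 0.085; 0.0416 -0.0195 0 0 0.085; 0.0416 -0.0195 0 0 0.085' >/dev/null
python3 -m jog '0 0 0 0 0.085' >/dev/null
python3 go.py 498.7 209.3 120 -25
python3 - <<'E'
from m import *
from h import *
c=snap('top');a=c
r=c['pixels'][168:212,322:365]
print('block moved; gray at old place', c['pixels'][186,340])
# new block
for (x,y,w,h) in [(330,120,50,55)]:
    r=up(a,x,y,w,h);g=cv2.cvtColor(r,cv2.COLOR_RGB2GRAY).astype(int);sat=r.max(2).astype(int)-r.min(2)
    hsv=cv2.cvtColor(r,cv2.COLOR_RGB2HSV)
m=np.vstack([np.hstack([cv2.resize(c['pixels'][120:240,290:390],(400,480))]),])
cv2.imwrite('pics/p1.png',m[:,:,::-1])
E
```

```text
t 9.95 tcp [498.4 212.1 212. ] T -24.8 tilt z -1.0 q6 0.74 F [-0.5 -0.1  0.5] w 85.1 gf 0.0
spin 0.004 shift [-2.4  1.4 92. ] mm
block moved; gray at old place [57 93 72]
```

View pics/p1.png

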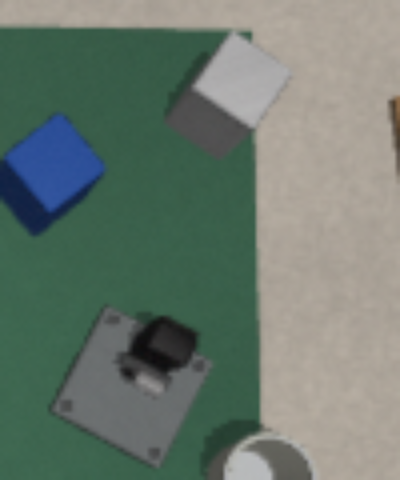

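The block stands upright and well clear of the grip, at crop (240,90), and the grip is now exposed. On to the coarse knob.

```bash

python3 -m jog '-0.0024 0.0014 0.05 0 0.085; 0 0 0.05 0 0.085; 0 0 0.03 0 0.085; 0 0 0 0 0.085' >/dev/null
python3 go.py 498.7 209.3 28 -25
```

```text
t 10.5 tcp [496.9 204.6  78.3] T -25.1 tilt z -1.0 q6 0.73 F [0.1 0.7 0.8] w 85.0 gf 0.0
spin -0.001 shift [ 5.1 -0.4 50.3] mm
```

```bash

python3 -m jog '0 0 0 0 0.085; 0 0 0 0 0.085' >/dev/null
python3 go.py 498.7 209.3 28 -25
```

```text
t 10.75 tcp [500.4 206.5  82.8] T -25.0 tilt z -1.0 q6 0.73 F [ 0.4 -0.7 -0.4] w 85.1 gf 0.0
spin -0.0 shift [ 1.8 -2.8 54.8] mm
```

```bash

python3 -m jog '0.002 -0.0028 0.02 0 0.085; 0 0 0.02 0 0.085; 0 0 0.013 0 0.085; 0 0 0 0 0.085; 0 0 0 0 0.085' >/dev/null
python3 go.py 498.7 209.3 28 -25
python3 -m jog '0 0 0 0 0.085; 0 0 0 0 0.085'
```

```text
t 11.38 tcp [497.7 209.4  28.3] T -25.0 tilt z -1.0 q6 0.74 F [0.7 0.5 0.4] w 85.1 gf 0.0
spin 0.0 shift [0.3 0.9 0.3] mm
t: 11.62
tcp_pos: [497.4, 209.4, 27.9]
ee_rot: [2.649, 1.688, 0.002]
wrist_force: [0.3, 0.1, -0.3]
gripper_width: 85.2
gripper_force: 0.0
```

```bash

python3 -m jog '0 0.001 0 0 0.05; 0 0 0 0 0.05; 0 0 0 0 0.05; 0 0 0 0 0.05; 0 0 0 0 0.05' 40
python3 go.py 498.7 209.3 28 -25
```

```text
t: 12.25
tcp_pos: [498.3, 208.7, 27.8]
ee_rot: [2.649, 1.688, 0.001]
wrist_force: [-0.5, -2.9, 5.9]
gripper_width: 53.1
gripper_force: 41.6
t 12.25 tcp [498.3 208.7  27.8] T -25.0 tilt z -1.0 q6 0.74 F [-0.5 -2.9  5.9] w 53.1 gf 41.6
spin 0.0 shift [ 0.7  0.1 -0.2] mm
```

```bash

python3 -m jog '0 0 0 -0.16 0.05; 0 0 0 -0.16 0.05; 0 0 0 -0.16 0.05; 0 0 0 -0.16 0.05; 0 0 0 -0.16 0.05'
python3 -m jog '0 0 0 0 0.05; 0 0 0 0 0.05'
python3 go.py 498.3 208.7 28 22
```

```text
t: 12.88
tcp_pos: [498.8, 208.7, 27.8]
ee_rot: [1.776, 2.59, 0.002]
wrist_force: [2.8, -2.6, 3.6]
gripper_width: 53.1
gripper_force: 41.6
t: 13.12
tcp_pos: [498.7, 208.7, 27.8]
ee_rot: [1.786, 2.583, 0.001]
wrist_force: [3.7, -3.7, 4.7]
gripper_width: 52.8
gripper_force: 41.6
t 13.12 tcp [498.7 208.7  27.8] T 20.7 tilt z -1.0 q6 -0.06 F [ 3.7 -3.7  4.7] w 52.8 gf 41.6
spin -0.023 shift [ 0.2 -0.4 -0.2] mm
```

```bash

python3 -m jog '0 0 0 0 0.085; 0 0 0 0 0.085; 0 0 0 0 0.085; 0 0 -0.05 0 0.085; 0 0 -0.06 0 0.085'
python3 -m jog '0 0 -0.06 0 0.085; -0.047 -0.018 0 0 0.085; -0.047 -0.018 0 0 0.085; -0.047 -0.018 0 0 0.085; -0.047 -0.018 0 0 0.085'
cat > dial.py <<'E'
import sys; from m import *
t=sys.argv[1]; a=snap('top');b=snap('scene')
X,Y=135,188
r=up(a,X,Y,52,52);g=cv2.cvtColor(r,cv2.COLOR_RGB2GRAY).astype(int);sat=r.max(2).astype(int)-r.min(2)
m=(g>150)&(sat<25); ct=pts(cv2.convexHull(biggest(m))[:,0],X,Y);W=np.array([onz(a,u,v,18)[:2] for u,v in ct]);ax=np.array(cv2.fitEllipse(W.astype(np.float32))[0]);print('disc',ax)
ax=np.array([498.5,209.3])
# polar profiles over tab, coarse top annulus, fine top in top view (sample image along circles at known height)
def prof(c,z,r0,r1,th):
    rr=np.arange(r0,r1,.5); P=np.array([[proj(c,[ax[0]+q*np.cos(h),ax[1]+q*np.sin(h),z]) for q in rr] for h in th]).astype(np.float32)
    gg=cv2.cvtColor(c['pixels'],cv2.COLOR_RGB2GRAY).astype(np.float32)
    return cv2.remap(gg,P[...,0],P[...,1],cv2.INTER_CUBIC).mean(1)
th=np.radians(np.arange(-180,180,1.))
for cn,c in(('top',a),('scene',b)):
  for n,z,r0,r1,s in(('tab',20,35,44,-1),('coarse',54,18,25,1),('fine',88,3,9,-1)):
    p=s*prof(c,z,r0,r1,th); 
    if n=='tab': p[(np.degrees(th)<-80)|(np.degrees(th)>0)]=-999
    k=p.argmax(); idx=np.arange(k-14,k+15)%360; w=p[idx]; w=np.clip(w-np.median(w),0,None)
    d=(np.arange(-14,15)*w).sum()/w.sum(); print(cn,n,round(np.degrees(th[k])+d,1),'peak',p[k].round(),'med',np.median(p).round())
im=np.hstack([cv2.resize(a['pixels'][Y:Y+52,X:X+52],(400,400),interpolation=2),cv2.resize(b['pixels'][170:225,320:375],(400,400),interpolation=2)])
cv2.imwrite(f'pics/{t}.png',im[:,:,::-1])
E
python3 dial.py k1
```

```text
t: 13.75
tcp_pos: [496.1, 208.4, 136.6]
ee_rot: [-1.781, -2.584, 0.005]
wrist_force: [1.1, 0.7, 0.1]
gripper_width: 85.1
gripper_force: 0.0
t: 14.38
tcp_pos: [497.1, 6.2, 197.2]
ee_rot: [-1.782, -2.587, -0.0]
wrist_force: [1.0, -0.9, 0.1]
gripper_width: 84.8
gripper_force: 0.0Traceback (most recent call last):
  File "dial.py", line 5, in <module>
    m=(g>150)&(sat<25); ct=pts(cv2.convexHull(biggest(m))[:,0],X,Y);W=np.array([onz(a,u,v,18)[:2] for u,v in ct]);ax=np.array(cv2.fitEllipse(W.astype(np.float32))[0]);print('disc',ax)
                                              ~~~~~~~^^^
  File "m.py", line 7, in biggest
    cs,_=cv2.findContours(m.astype(np.uint8),cv2.RETR_EXTERNAL,cv2.CHAIN_APPROX_NONE); return max(cs,key=cv2.contourArea)[:,0]
                                                                                              ~~~^^^^^^^^^^^^^^^^^^^^^^^^
ValueError: max() iterable argument is empty
```

```bash
sed -i '/^m=(g>150)/d' dial.py
python3 -m jog '-0.047 -0.018 0 0 0.085; -0.047 -0.018 0 0 0.085; -0.047 -0.018 0 0 0.085; 0 0 0 0 0.085' >/dev/null
python3 dial.py k1
```

```text
top tab -41.9 peak -66.0 med -999.0
top coarse -44.4 peak 129.0 med 40.0
top fine 7.7 peak -77.0 med -170.0
scene tab -42.0 peak -66.0 med -999.0
scene coarse -47.6 peak 164.0 med 31.0
scene fine -2.7 peak -74.0 med -194.0
```

View pics/k1.png

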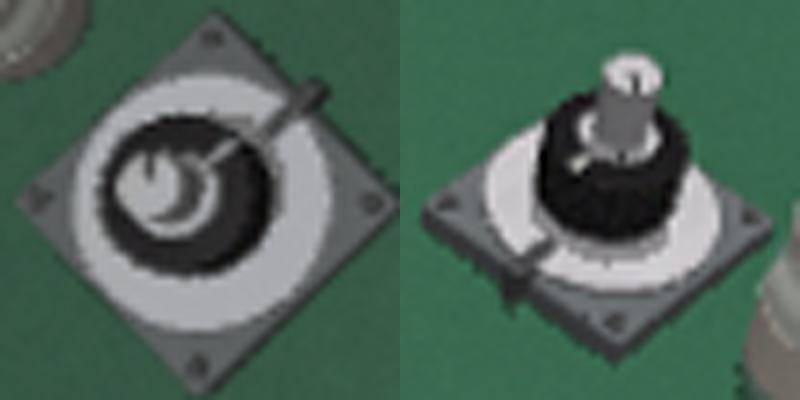

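The top crop shows the white line close to the tab (215,155 against 300,100), and the fine line pointing up. I'll refine the axis for each camera to get the residual.

```bash
cat > ax.py <<'E'
from m import *
a=load('top');b=load('scene')
def disc(c,X,Y,w,h,z,r,thr=150):
    u=up(c,X,Y,w,h);g=cv2.cvtColor(u,cv2.COLOR_RGB2GRAY).astype(int);sat=u.max(2).astype(int)-u.min(2)
    hull=pts(cv2.convexHull(biggest((g>thr)&(sat<25)))[:,0],X,Y);W=np.array([onz(c,*p,z)[:2] for p in hull]).astype(np.float32)
    return np.round(cv2.fitEllipse(W)[0],1),np.round(cv2.fitEllipse(W)[1],1)
print('top disc',disc(a,135,188,52,52,18,46))
# fine top circle: bright blob near top of the knob, both views
for n,c,thr in(('top',a,140),('scene',b,170)):
    p=proj(c,[498.5,209.3,88]);X,Y=(p-7).astype(int)
    u=up(c,X,Y,15,15);g=cv2.cvtColor(u,cv2.COLOR_RGB2GRAY).astype(int)
    q=(p-[X,Y]+.5)*K; m=(g>thr).astype(np.uint8); yy,xx=np.mgrid[:m.shape[0],:m.shape[1]]; m[np.hypot(xx-q[0],yy-q[1])>5.2*K]=0
    h=pts(cv2.convexHull(biggest(m))[:,0],X,Y);W=np.array([onz(c,*t,88)[:2] for t in h]).astype(np.float32);print(n,'fine top',cv2.minEnclosingCircle(W))
print('scene plate mid',onz(b,320+195/7.27-.5,170+218.5/7.27-.5,14))
B=lambda X,Y:(320+(X-400)/7.27-.5,170+Y/7.27-.5)
A=lambda X,Y:(135+X/7.69-.5,188+Y/7.69-.5)
for n,p in(('tab out',onz(b,*B(518,280),20)),('tab in',onz(b,*B(546,245),20)),('mark',onz(b,*B(581,161),54)),('T tab out',onz(a,*A(318,88),20)),('T tab in',onz(a,*A(262,137),20)),('T mark in',onz(a,*A(205,164),54)),('T mark out',onz(a,*A(230,144),54))): print(n,p.round(1))
E
python3 ax.py
```

```text
top disc (array([498.3, 210.1]), array([90.2, 90.5]))
top fine top ((496.36553955078125, 209.01536560058594), 11.475157737731934)
scene fine top ((499.26080322265625, 209.02577209472656), 10.07666301727295)
scene plate mid [503.61010463 206.7074963   14.        ]
tab out [544.8 172.1  20. ]
tab in [525.4 184.5  20. ]
mark [512.6 193.5  54. ]
T tab out [539.6 170.1  20. ]
T tab in [521.7 189.4  20. ]
T mark in [508.7 200.5  54. ]
T mark out [515.8 192.2  54. ]
```

```bash
cat > rel.py <<'E'
from m import *
def cent(c,ax,z,r0,r1,s,lo,hi):
    th=np.radians(np.arange(lo,hi,.5)); rr=np.arange(r0,r1,.5)
    P=np.array([[proj(c,[ax[0]+q*np.cos(h),ax[1]+q*np.sin(h),z]) for q in rr] for h in th]).astype(np.float32)
    g=cv2.cvtColor(c['pixels'],cv2.COLOR_RGB2GRAY).astype(np.float32)
    p=s*cv2.remap(g,P[...,0],P[...,1],cv2.INTER_CUBIC).mean(1); k=p.argmax()
    i=np.arange(max(k-30,0),min(k+31,len(p))); w=p[i]; w=np.clip(w-(w.min()+w.max())/2,0,None)
    return np.degrees((th[i]*w).sum()/w.sum())
E
python3 - <<'E'
from rel import *
for n in('top','scene'):
    c=load(n); c0=dict(c); c0['pixels']=cv2.imread(f'pics/{n}0.png')[:,:,::-1].copy()
    for ax in [(498.5,209.3),(499.5,209.3),(500.5,209.3),(502.5,209.3),(498.5,208.3),(498.5,207.3),(498.5,210.3),(497.5,210.3),(500,207.5),(503.6,206.7)]:
        t=cent(c,ax,20,35,44,-1,-75,-10); t2=cent(c,ax,20,47,56,-1,-75,-10);m=cent(c,ax,54,18,25,1,-80,-10); m0=cent(c0,ax,54,18,25,1,-130,-60)
        print(n,ax,'tab',t.round(1),t2.round(1),'mark',m.round(1),'old',m0.round(1),'turn',(m-m0).round(1),'rel',(m-t).round(1))
E
```

```text
top (498.5, 209.3) tab -41.9 -47.4 mark -44.4 old -91.7 turn 47.3 rel -2.5
top (499.5, 209.3) tab -42.9 -48.2 mark -46.5 old -94.5 turn 48.0 rel -3.5
top (500.5, 209.3) tab -44.0 -49.0 mark -48.6 old -97.2 turn 48.6 rel -4.6
top (502.5, 209.3) tab -46.1 -50.5 mark -53.0 old -102.7 turn 49.7 rel -6.9
top (498.5, 208.3) tab -40.9 -46.6 mark -42.6 old -91.7 turn 49.1 rel -1.8
top (498.5, 207.3) tab -39.8 -45.8 mark -40.8 old -91.7 turn 50.9 rel -1.0
top (498.5, 210.3) tab -43.0 -48.1 mark -46.2 old -91.7 turn 45.5 rel -3.3
top (497.5, 210.3) tab -41.9 -47.2 mark -44.2 old -89.0 turn 44.9 rel -2.2
top (500, 207.5) tab -41.6 -47.2 mark -44.4 old -95.9 turn 51.5 rel -2.8
top (503.6, 206.7) tab -44.9 -49.1 mark -49.6 old -106.1 turn 56.5 rel -4.7
scene (498.5, 209.3) tab -42.0 -41.0 mark -47.7 old -92.0 turn 44.4 rel -5.7
scene (499.5, 209.3) tab -43.0 -41.3 mark -49.4 old -94.8 turn 45.4 rel -6.4
scene (500.5, 209.3) tab -44.0 -41.4 mark -51.2 old -97.6 turn 46.4 rel -7.2
scene (502.5, 209.3) tab -46.1 -41.4 mark -55.0 old -103.1 turn 48.1 rel -9.0
scene (498.5, 208.3) tab -40.9 -39.9 mark -45.6 old -91.8 turn 46.2 rel -4.6
scene (498.5, 207.3) tab -39.9 -38.8 mark -43.4 old -91.5 turn 48.1 rel -3.5
scene (498.5, 210.3) tab -43.0 -42.1 mark -49.7 old -92.3 turn 42.6 rel -6.7
scene (497.5, 210.3) tab -42.1 -41.7 mark -47.9 old -89.6 turn 41.7 rel -5.9
scene (500, 207.5) tab -41.6 -39.2 mark -46.4 old -95.8 turn 49.4 rel -4.8
scene (503.6, 206.7) tab -44.3 -40.2 mark -51.5 old -106.3 turn 54.7 rel -7.2
```

Both cameras agree that the coarse line is about 3.8° clockwise of the tab. I'll go back and add 0.066 rad anticlockwise.

```bash

python3 -m jog '0.047 0.018 0 0 0.085; 0.047 0.018 0 0 0.085; 0.047 0.018 0 0 0.085; 0.047 0.018 0 0 0.085; 0.047 0.018 0 0 0.085' >/dev/null
python3 -m jog '0.047 0.018 0 0 0.085; 0.047 0.018 0 0 0.085; 0 0 0.06 0 0.085; 0 0 0.03 0 0.085; 0 0 0 0 0.085' >/dev/null
python3 -m jog '0 0 0 0 0.085'
python3 go.py 498.6 208.9 28 20.7
```

```text
t: 16.45
tcp_pos: [498.3, 209.9, 108.9]
ee_rot: [1.781, 2.587, 0.002]
wrist_force: [0.5, -0.2, 0.4]
gripper_width: 85.0
gripper_force: 0.0
t 16.45 tcp [498.3 209.9 108.9] T 20.9 tilt z -1.0 q6 -0.06 F [ 0.5 -0.2  0.4] w 85.0 gf 0.0
spin 0.004 shift [-1.  -0.1 80.9] mm
```

```bash

python3 -m jog '-0.001 0 0.04 0 0.085; 0 0 0.03 0 0.085; 0 0 0.011 0 0.085; 0 0 0 0 0.085; 0 0 0 0 0.085'
python3 -m jog '0 0 0 0 0.05; 0 0 0 0 0.05; 0 0 0 0 0.05; 0 0 0 0 0.05; 0 0 0 0 0.05' 40
python3 -m jog '0 0 0 -0.033 0.05; 0 0 0 -0.033 0.05; 0 0 0 0 0.05'
python3 go.py 498.6 208.9 28 20.7
python3 -m jog '0 0 0 0 0.085; 0 0 0 0 0.085; 0 0 0 0 0.085; 0 0 -0.02 0 0.085; 0 0 -0.016 0 0.085' >/dev/null
python3 -m jog '0 0 0 0 0.085; 0 0 0 0 0.085'
python3 go.py 498.6 208.9 64 20.7
```

```text
t: 17.08
tcp_pos: [499.8, 208.4, 28.4]
ee_rot: [1.782, 2.585, 0.004]
wrist_force: [-0.3, -0.2, -0.1]
gripper_width: 85.1
gripper_force: 0.0
t: 17.7
tcp_pos: [499.0, 208.1, 27.5]
ee_rot: [1.782, 2.586, 0.002]
wrist_force: [-1.8, -0.1, 5.8]
gripper_width: 52.8
gripper_force: 41.0
t: 18.08
tcp_pos: [499.1, 208.2, 27.5]
ee_rot: [1.695, 2.644, 0.002]
wrist_force: [-1.4, -0.5, 5.6]
gripper_width: 53.1
gripper_force: 40.9
t 18.07 tcp [499.1 208.2  27.5] T 24.7 tilt z -1.0 q6 -0.13 F [-1.4 -0.5  5.6] w 53.1 gf 40.9
spin 0.069 shift [ 0.9 -0.2 -0.5] mm
t: 18.95
tcp_pos: [498.1, 207.8, 62.0]
ee_rot: [-1.696, -2.644, 0.0]
wrist_force: [-1.2, 0.3, 0.3]
gripper_width: 84.9
gripper_force: 0.0
t 18.95 tcp [498.1 207.8  62. ] T 24.6 tilt z -1.0 q6 -0.13 F [-1.2  0.3  0.3] w 84.9 gf 0.0
spin 0.069 shift [ 0.8  0.9 -2. ] mm
```

```bash

python3 -m jog '0 0 -0.06 0 0.085; 0 0 -0.06 0 0.085; -0.048 -0.023 0 0 0.085; -0.048 -0.023 0 0 0.085; -0.048 -0.023 0 0 0.085' >/dev/null
python3 -m jog '-0.048 -0.023 0 0 0.085; -0.048 -0.023 0 0 0.085; -0.048 -0.023 0 0 0.085; -0.048 -0.023 0 0 0.085' 
python3 - <<'E'
from rel import *
for n,axs in(('top',[(498.5,209.3),(498.5,210.2)]),('scene',[(498.5,209.3),(498.5,208.6)])):
    c=snap(n)
    for ax in axs:
        t=cent(c,ax,20,35,44,-1,-75,-10);m=cent(c,ax,54,18,25,1,-80,-10)
        f=[cent(c,ax,88,r0,r1,-1,-50,60).round(1) for r0,r1 in((2,5),(5,9),(3,9))]
        print(n,ax,'tab',t.round(1),'mark',m.round(1),'rel',(m-t).round(1),'fine',f)
E
python3 go.py 498.6 208.7 110 24.7
```

```text
t: 20.08
tcp_pos: [491.3, -166.2, 181.4]
ee_rot: [-1.696, -2.643, 0.0]
wrist_force: [1.5, 0.0, 0.1]
gripper_width: 85.0
gripper_force: 0.0
top (498.5, 209.3) tab -41.9 mark -41.0 rel 1.0 fine [np.float64(10.5), np.float64(8.1), np.float64(8.4)]
top (498.5, 210.2) tab -42.9 mark -42.7 rel 0.1 fine [np.float64(-2.8), np.float64(0.8), np.float64(0.4)]
scene (498.5, 209.3) tab -42.0 mark -43.3 rel -1.3 fine [np.float64(0.9), np.float64(-2.3), np.float64(-1.9)]
scene (498.5, 208.6) tab -41.3 mark -41.8 rel -0.5 fine [np.float64(12.0), np.float64(3.6), np.float64(4.5)]
t 20.18 tcp [ 491.  -169.1  181.4] T 24.4 tilt z -1.0 q6 -0.85 F [ 0.2  0.9 -0.1] w 85.1 gf 0.0
spin -0.006 shift [340.1 164.8  71.4] mm
```

The coarse line is now within about 1° of the tab. The fine line is at about +2.5°, so it needs roughly 46° clockwise.

```bash

python3 -m jog '0.0486 0.0235 0 0 0.085; 0.0486 0.0235 0 0 0.085; 0.0486 0.0235 0 0 0.085; 0.0486 0.0235 0 0 0.085; 0.0486 0.0235 0 0 0.085' >/dev/null
python3 -m jog '0.0486 0.0235 0 0 0.085; 0.0486 0.0235 0 0 0.085; 0 0 0.045 0 0.07; 0 0 0.026 0 0.06; 0 0 0 0 0.06' >/dev/null
python3 -m jog '0 0 0 0 0.06'
python3 go.py 498.6 208.7 64 24.7
```

```text
t: 21.55
tcp_pos: [499.9, 213.5, 112.1]
ee_rot: [1.696, 2.644, 0.001]
wrist_force: [1.0, 0.5, 0.8]
gripper_width: 59.9
gripper_force: 0.0
t 21.55 tcp [499.9 213.5 112.1] T 24.6 tilt z -1.0 q6 -0.12 F [1.  0.5 0.8] w 59.9 gf 0.0
spin -0.001 shift [-3.8 -3.2 48.1] mm
```

```bash

python3 -m jog '-0.0038 -0.0032 0 0 0.06; 0 0 0 0 0.06; 0 0 0.03 0 0.06; 0 0 0.018 0 0.06; 0 0 0 0 0.06' >/dev/null
python3 -m jog '0 0 0 0 0.06'
python3 go.py 498.6 208.7 64 24.7
```

```text
t: 22.3
tcp_pos: [498.8, 208.5, 64.0]
ee_rot: [1.696, 2.644, 0.001]
wrist_force: [-0.1, 0.3, 0.3]
gripper_width: 59.9
gripper_force: 0.0
t 22.3 tcp [498.8 208.5  64. ] T 24.6 tilt z -1.0 q6 -0.13 F [-0.1  0.3  0.3] w 59.9 gf 0.0
spin -0.001 shift [ 0.3 -0.1  0. ] mm
```

```bash

python3 -m jog '0 0 0 0 0.018; 0 0 0 0 0.018; 0 0 0 0 0.018; 0 0 0 0 0.018; 0 0 0 0 0.018' 20
python3 -m jog '0 0 0 0.16 0.018; 0 0 0 0.16 0.018; 0 0 0 0.16 0.018; 0 0 0 0.16 0.018; 0 0 0 0.16 0.018'
python3 -m jog '0 0 0 0 0.018; 0 0 0 0 0.018'
python3 go.py 498.6 208.7 64 -21.2
python3 -m jog '0 0 0 0 0.06; 0 0 0 0 0.06; 0 0 -0.06 0 0.085; 0 0 -0.06 0 0.085; 0 0 0 0 0.085' >/dev/null
python3 go.py 498 -170 185 -21.2
```

```text
t: 22.92
tcp_pos: [498.9, 208.5, 64.1]
ee_rot: [1.696, 2.644, 0.001]
wrist_force: [-1.8, -0.3, 5.5]
gripper_width: 20.9
gripper_force: 22.0
t: 23.55
tcp_pos: [498.5, 208.6, 64.1]
ee_rot: [-2.597, -1.768, -0.001]
wrist_force: [-4.1, -0.4, 7.8]
gripper_width: 21.0
gripper_force: 22.2
t: 23.8
tcp_pos: [498.5, 208.5, 64.1]
ee_rot: [-2.592, -1.775, -0.001]
wrist_force: [-3.0, -0.3, 7.7]
gripper_width: 20.9
gripper_force: 22.2
t 23.8 tcp [498.5 208.5  64.1] T -21.2 tilt z -1.0 q6 0.67 F [-3.  -0.3  7.7] w 20.9 gf 22.2
spin -0.0 shift [0.2 0.1 0.1] mm
t 24.43 tcp [502.  209.5 189.8] T -21.2 tilt z -0.9999 q6 0.67 F [-0.   0.  -0.2] w 85.3 gf 0.0
spin 0.0 shift [-355.3  133.5    4.8] mm
```

```bash

python3 -m jog '-0.05 0.019 0 0 0.085; -0.05 0.019 0 0 0.085; -0.05 0.019 0 0 0.085; -0.05 0.019 0 0 0.085; -0.05 0.019 0 0 0.085' >/dev/null
python3 -m jog '-0.05 0.019 0 0 0.085; -0.05 0.019 0 0 0.085; 0 0 0 0 0.085' >/dev/null
sed -i 's/(-180,180/(-90,0/;s/%360//' dial.py
python3 dial.py k2
python3 - <<'E'
from rel import *
for n,axs in(('top',[(498.5,209.3),(498.5,210.2)]),('scene',[(498.5,209.3),(498.5,208.6)])):
    c=load(n)
    for ax in axs:
        t=cent(c,ax,20,35,44,-1,-75,-10);m=cent(c,ax,54,18,25,1,-80,-10)
        f=[cent(c,ax,88,r0,r1,-1,-90,10).round(1) for r0,r1 in((2,5),(5,9),(3,9))]
        print(n,ax,'tab',t.round(1),'mark',m.round(1),'rel',(m-t).round(1),'fine',f)
E
```

```text
top tab -41.9 peak -69.0 med -174.0
top coarse -41.0 peak 141.0 med 40.0
top fine -39.4 peak -83.0 med -142.0
scene tab -42.0 peak -68.0 med -200.0
scene coarse -43.3 peak 203.0 med 30.0
scene fine -45.4 peak -84.0 med -144.0
top (498.5, 209.3) tab -41.9 mark -41.0 rel 0.9 fine [np.float64(-35.8), np.float64(-39.9), np.float64(-39.4)]
top (498.5, 210.2) tab -42.8 mark -42.8 rel 0.0 fine [np.float64(-45.2), np.float64(-45.6), np.float64(-45.5)]
scene (498.5, 209.3) tab -42.0 mark -43.3 rel -1.3 fine [np.float64(-53.3), np.float64(-44.5), np.float64(-45.5)]
scene (498.5, 208.6) tab -41.3 mark -41.8 rel -0.6 fine [np.float64(-44.3), np.float64(-39.6), np.float64(-40.1)]
```

View pics/k2.png

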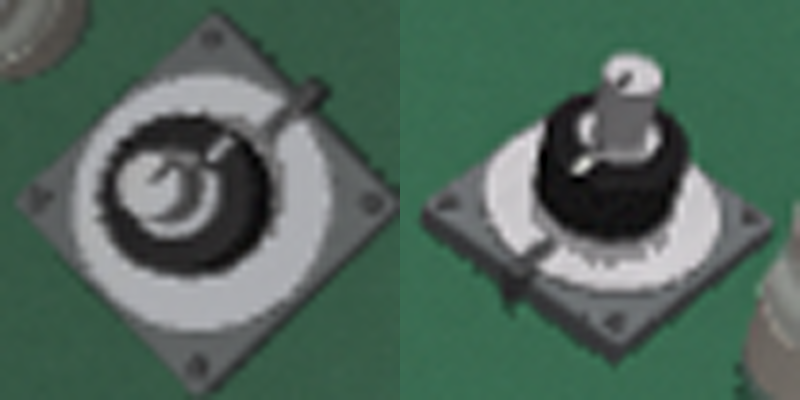

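The knob lines and the tab agree: in the top crop the tab is at (290,110), the white line at (220,150) and the fine line at (160,170) along the same diagonal. Next the grip, measured again now that the block is gone.

```bash
python3 - <<'E'
from m import *
a=load('top');b=load('scene')
a['pixels']=None
g0=np.array([522.4,-250.6]);t=np.radians(-28);ex=np.array([np.cos(t),np.sin(t)]);ey=np.array([-ex[1],ex[0]])
f=lambda p:(round(float((p[:2]-g0)@ex),1),round(float((p[:2]-g0)@ey),1))
A=lambda X,Y:(290+X/4-.5,120+Y/4-.5)
for n,p,z in[('post corner TL',(166,317),92),('post R',(198,338),92),('post B',(178,368),92),('tip',(152,381),82),('plate far-left',(105,306),16),('near-left',(51,410),16),('near-right',(158,467),16),('right',(212,362),16)]:print(n,f(onz(a,*A(*p),z)))
c=b; r=c['pixels'][150:225,150:230]; cv2.imwrite('pics/s3.png',cv2.resize(r,(800,600),interpolation=2)[:,:,::-1]) # arm may hide
E
python3 go.py 519 -244 185 -28
```

```text
post corner TL (10.8, 12.1)
post R (8.7, -12.3)
post B (-14.8, -9.8)
tip (-28.7, -0.3)
plate far-left (12.7, 43.4)
near-left (-69.6, 42.7)
near-right (-68.7, -40.2)
right (13.9, -40.1)
t 25.52 tcp [ 495.2 -166.   182.2] T -21.3 tilt z -1.0 q6 -0.05 F [0.2 0.4 0.3] w 84.8 gf 0.0
spin 0.117 shift [-57.7  57.6  -2.8] mm
```

```bash

python3 -m jog '0 0 0 0.117 0.085; -0.03 0.029 0 0 0.085; -0.0285 0.0255 0 0 0.085; 0 0 0.03 0 0.085; 0 0 0 0 0.085'
python3 -m jog '0 0 0 0 0.085'>/dev/null;python3 go.py 516.4 -245.8 56 -28
```

```text
t: 26.15
tcp_pos: [515.0, -240.8, 150.1]
ee_rot: [-2.686, -1.619, 0.004]
wrist_force: [0.2, 0.8, 0.1]
gripper_width: 85.5
gripper_force: 0.0
t 26.27 tcp [ 516.8 -241.9  153.7] T -27.8 tilt z -1.0 q6 -0.04 F [ 0.6  0.3 -0.5] w 84.9 gf 0.0
spin 0.003 shift [-3.6  1.5 97.7] mm
```

```bash

python3 -m jog '-0.0036 0.0015 0.03 0 0.085; 0 0 0.03 0 0.085; 0 0 0.025 0 0.085; 0 0 0.012 0 0.085; 0 0 0 0 0.085' >/dev/null
python3 -m jog '0 0 0 0 0.085; 0 0 0 0 0.085';python3 go.py 516.4 -245.8 56 -28
```

```text
t: 27.15
tcp_pos: [517.1, -247.6, 57.7]
ee_rot: [2.69, 1.619, 0.002]
wrist_force: [0.1, 0.0, 0.4]
gripper_width: 84.9
gripper_force: 0.0
t 27.15 tcp [ 517.1 -247.6   57.7] T -27.9 tilt z -1.0 q6 -0.05 F [0.1 0.  0.4] w 84.9 gf 0.0
spin 0.002 shift [ 1.2 -1.5  1.7] mm
```

```bash

python3 -m jog '0.001 -0.001 0 0 0.06; 0 0 0 0 0.052; 0 0 0 0 0.045; 0 0 0 0 0.03; 0 0 0 0 0.03' 30
python3 -m jog '0 0 0 0 0.03; 0 0 0 0 0.03; 0 0 0 0 0.03'
python3 go.py 516.4 -245.8 56 -28
```

```text
t: 27.78
tcp_pos: [518.8, -247.4, 57.5]
ee_rot: [2.686, 1.617, 0.006]
wrist_force: [12.8, -7.0, -5.5]
gripper_width: 36.2
gripper_force: 35.2
t: 28.15
tcp_pos: [518.8, -247.3, 57.5]
ee_rot: [2.686, 1.617, 0.006]
wrist_force: [13.0, -6.0, -5.9]
gripper_width: 36.2
gripper_force: 35.2
t 28.15 tcp [ 518.8 -247.3   57.5] T -27.9 tilt z -1.0 q6 -0.05 F [13.  -6.  -5.9] w 36.2 gf 35.2
spin 0.002 shift [ 0.2 -2.9  1.5] mm
```

Width 36 mm means it is squeezed about home. I'll centre the tool to balance the forces, firm the grip a little and hold.

```bash

python3 -m jog '0 0.001 0 0 0.03; 0 0.001 0 0 0.03; 0 0.001 0 0 0.03; 0 0 0 0 0.03; 0 0 0 0 0.03' 45
python3 -m jog '0 0 0 0 0.03; 0 0 0 0 0.03; 0 0 0 0 0.03; 0 0 0 0 0.03; 0 0 0 0 0.03'
python3 - <<'E'
from h import *
c=snap('scene');d=snap('top')
m=np.hstack([cv2.resize(c['pixels'][120:230,130:240],(400,400),interpolation=2),cv2.resize(d['pixels'][160:260,280:380],(400,400),interpolation=2)])
cv2.imwrite('pics/s4.png',m[:,:,::-1])
E
python3 -m jog '0 0 0 0 0.03; 0 0 0 0 0.03; 0 0 0 0 0.03; 0 0 0 0 0.03; 0 0 0 0 0.03'
```

```text
t: 28.78
tcp_pos: [519.0, -247.4, 57.6]
ee_rot: [2.691, 1.62, 0.001]
wrist_force: [-3.2, 1.5, 9.4]
gripper_width: 35.4
gripper_force: 44.6
t: 29.4
tcp_pos: [519.0, -247.4, 57.5]
ee_rot: [2.691, 1.62, 0.001]
wrist_force: [-1.8, 2.5, 10.0]
gripper_width: 35.6
gripper_force: 44.6
t: 30.12
tcp_pos: [519.0, -247.4, 57.5]
ee_rot: [2.691, 1.62, 0.001]
wrist_force: [-2.3, 1.8, 9.5]
gripper_width: 35.5
gripper_force: 44.6
```

View pics/s4.png

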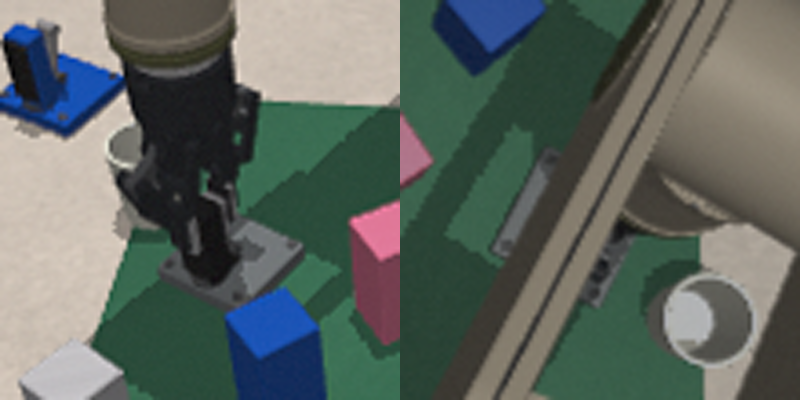

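One finger is on the back pad at (195,230) and the other on the trigger at (230,210). The trigger is squeezed and the forces are balanced, held for over 1.5 s. Now I'll release, retreat and check.

```bash

python3 -m jog '0 0 0 0 0.05; 0 0 0 0 0.085; 0 0 0 0 0.085; 0 0 0 0 0.085; 0 0 0 0 0.085'
python3 -m jog '0 0 -0.03 0 0.085; 0 0 -0.05 0 0.085; 0 0 -0.06 0 0.085; 0.05 0 0 0 0.085; 0.05 0 0 0 0.085'
python3 -m jog '0.05 0 0 0 0.085; 0 0 0 0 0.085; 0 0 0 0 0.085; 0 0 0 0 0.085'
python3 - <<'E'
from rel import *
for n in('top','scene'):
    c=snap(n); c0=cv2.imread(f'pics/{n}0.png')[:,:,::-1]
    ax=(498.5,209.5); print(n,[cent(c,ax,z,a,b,s,-85,0).round(1) for z,a,b,s in((20,35,44,-1),(54,18,25,1),(88,3,9,-1))])
    for k,p in dict(trig=(496,-236.5,80),cup=(435,-308,60),jar=(569,283,60)).items():
        u,v=proj(c,p).astype(int); print(k,np.abs(c['pixels'][v-9:v+10,u-9:u+10].astype(int)-c0[v-9:v+10,u-9:u+10]).mean().round(1))
    print('brush',np.abs(c['pixels'][205:262,225:246].astype(int)-c0[205:262,225:246]).mean() if n=='top' else '')
E
```

```text
t: 30.75
tcp_pos: [518.7, -247.3, 56.5]
ee_rot: [2.691, 1.62, 0.0]
wrist_force: [-0.8, 0.7, -1.1]
gripper_width: 85.0
gripper_force: 0.0
t: 31.38
tcp_pos: [566.4, -158.6, 198.0]
ee_rot: [2.691, 1.617, 0.003]
wrist_force: [0.5, -0.4, 0.8]
gripper_width: 85.3
gripper_force: 0.0
t: 31.88
tcp_pos: [588.2, -115.8, 196.3]
ee_rot: [2.692, 1.618, -0.0]
wrist_force: [0.2, 0.7, 0.6]
gripper_width: 84.8
gripper_force: 0.0
top [np.float64(-42.2), np.float64(-41.4), np.float64(-40.9)]
trig 41.0
cup 1.3
jar 1.4
brush 33.20802005012531
scene [np.float64(-42.2), np.float64(-43.7), np.float64(-47.0)]
trig 3.7
cup 6.1
jar 6.3
brush
```

```bash
python3 -c "
from plant import *
print(close_job())"
```

```text
the job is handed in; nothing more can be done
None
```

The job is handed in at about 32 s: the block stands well over 12 cm from the grip, both knob lines measure within a few degrees of the tab, the trigger was squeezed home for over 1.5 s and released, and jar and cup are unmoved; the brush was never approached, but the arm or its shadow blurred its last check.

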